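# Gauge a tube collar on the taper and sort it

## Robot

A 6-joint arm with a two-finger parallel gripper is mounted at the origin on the work surface. World frame = base frame: x ahead of the robot, y to its left, z up, the work surface at z = 0. Lengths are in mm, angles in rad, forces in N, time in s.
With the tool pointing down it reaches from about 350 to 775 mm from the base axis. Payload 7.3 kg.
Tool frame: the origin (TCP) lies midway between the tips of the shut fingers; the grasp point (between the pads) lies 19 mm behind it; z points along the fingers, y is the direction in which the jaws open and shut (so a half turn about z gives the same grasp; the last joint's range is limited). The gripper opens to 92 mm and grips with 3 to 60 N. Pads are 19 mm wide; open, the fingers measure 130 mm over their backs; the gripper's body (75 mm by 190 mm) begins 47 mm behind the grasp point.
Start: joints at [-1.496, 0.342, 1.524, -0, 1.275, -0.146], TCP at [115.002, -512.269, 226.741] pointing down, gripper open.
Joint ranges: [-2.53, 2.53], [-0.77, 2.02], [0.04, 2.7], [-1, 4.14], [0.28, 2.66], [-3.11, 3.11]. Speed limits (rad/s): [2.57, 2.57, 3.14, 3.14, 3.14, 3.14].

## Interface

Orientations are given as a unit quaternion [x, y, z, w].
In Python, from bench import goto, servo_line, set_joints, gripper_to, dwell, ik, get_obs, capture, PlanningError, hand_in gives the robot as it stands. Calls block until the motion is done:
- goto(position, orientation): joint-space move of the TCP to a pose.
- servo_line(position, rotation=None, velocity=150, contact_N=None): straight line of the TCP; rotation=None keeps the orientation; velocity is the mean speed in mm/s. With contact_N (N) it stops when the force on the tool has changed by that much, and returns True; else False.
- set_joints(angles): joint-space move.
- gripper_to(opening, strength=None): finger opening in mm; strength is the grip in N (None keeps the last); returns when the fingers have stopped.
- dwell(seconds).
- ik(position, orientation): joint angles nearest the present ones, or None.
- get_obs(): the state.
- capture(name): name is "scene" or "top"; returns a dict with "frame" (400x640x3 uint8, red, green, blue), "fx", "fy", "cx", "cy" (pixels), "k1" (the pictures are not rectified: a ray, as slopes to the right and down, at radius r is drawn at 1 + k1 r^2 times it, then the intrinsics apply), "cam_to_world" (4x4, takes a point from camera to world coordinates). Camera axes: x right, y down, z forward; pixel columns grow to the right and rows downward; lengths in mm; the calibration is good to about 2 mm. A picture is of the moment at which its call begins. There is no depth.
A pose or a line that the arm cannot do raises PlanningError and nothing moves.
- hand_in(): hands the job in, once; it reports no verdict.
The state is a dict: "time": time; "joint_pos": joint angles; "joint_vel": joint speeds; "effort": joint torques, N m; "tcp_pos": TCP position; "tcp_rot": TCP orientation; "contact_force": force on the tool from outside, world axes, zero at the start; "ft_torque": the same for the moment, N m; "gripper_width": finger opening in mm.
Only numpy, scipy, OpenCV 4.12 (cv2) and the standard library are available. Lean on these libraries where they do the work, as an engineer would, in place of code of your own. Each camera call takes 0.05 s, during which the arm holds its last target. There are 200 camera calls.

## Task

Take the collar standing on the blue bench pad, slip it over the tapered gauge and press it gently straight down, pushing the gauge's follower ahead of it, until it stops on the cone; the follower then stands just above one, two or three marks on its guide post. Lift the collar off again and set it down flat in the tray bay with that number of pips, leaving the follower where the collar pushed it. Do not force the gauge, do not drop the collar, and leave the spare collars and the other things on the bench alone.

Things in the scene. Friction and masses are not known exactly. Their poses are not given: they have to be found in the camera images.
- gauge: taper gauge fixed down; origin on the cone's axis at bench level, z up. Steel base plate 14 mm thick, x -85 to +65, y -60 to +60 mm. Upright white cone, 42.4 mm thick at z = 14, thinning evenly (2 mm of diameter per 7 mm of height) to 24 mm at z = 78.5, then a nose. Guide post 8 x 16 mm at x = -70, top at z = 92, the 1, 2, 3 marks on its -x face show just under the follower. Push on it with at most 25 N.
- cone_tip (a point): centre of the flat 12 mm top of the cone's nose, 92 mm above the bench
- mark1 (a point): on the cone's axis at the mark of one black groove, z = 68 mm: the underside of a collar with 26 mm bore stops here, within 3 mm. Sliding on, a collar meets only the follower (4 to 6 N); a collar held or pushed off-centre binds on the cone far too high: let it centre itself and press again (9 to 14 N).
- mark2 (a point): the same at the mark of two grooves, z = 54 mm: stop of the 30 mm bore
- mark3 (a point): the same at the mark of three grooves, z = 40 mm: stop of the 34 mm bore
- follower (a joint): flat dark steel ring round the cone (outside 58, hole 40, 5 mm thick) with an arm along the gauge's -x to the guide post. Value: how far it is pushed down, m; its top face is 82 mm minus this above the bench. Starts at 0 to 0.008. Stiff: needs about 4 N, more than a collar's weight, and stays where left. About 0.014 reads one mark, 0.028 two, 0.042 three.
- pad: blue fabric bench pad 100 x 100 mm, square, flat on the bench (1 mm), origin at its centre; the collar to gauge stands on its middle
- collar_a_mid (a point): one of three plain aluminium collars alike outside: outer diameter 56, 22 mm tall, 0.07 to 0.14 kg, standing flat. Bores 26, 30 and 34 mm; which has which is not told. Point on the axis, half-way up (11 mm above the underside); z along the bore. The one on the blue bench pad is to be gauged; the others are spares.
- collar_b_mid (a point): one of three plain aluminium collars alike outside: outer diameter 56, 22 mm tall, 0.07 to 0.14 kg, standing flat. Bores 26, 30 and 34 mm; which has which is not told. Point on the axis, half-way up (11 mm above the underside); z along the bore. The one on the blue bench pad is to be gauged; the others are spares.
- collar_c_mid (a point): one of three plain aluminium collars alike outside: outer diameter 56, 22 mm tall, 0.07 to 0.14 kg, standing flat. Bores 26, 30 and 34 mm; which has which is not told. Point on the axis, half-way up (11 mm above the underside); z along the bore. The one on the blue bench pad is to be gauged; the others are spares.
- tray: shallow grey tray fixed to the bench, 252 mm (x) x 88 mm (y), rim 10 mm high, floor 4 mm thick, walls 4 mm; three bays in a row along x, each 78 x 80 mm inside. Raised white pips on its -y lip tell the bays apart. Origin at the centre of the underside.
- bay1 (a point): centre of the floor (4 mm above the bench) of the bay with one pip, at the tray's -x end; axes as the tray
- bay2 (a point): centre of the floor of the middle bay, two pips; axes as the tray
- bay3 (a point): centre of the floor of the bay with three pips, at the tray's +x end; axes as the tray
- bottle: small white plastic bottle, 40 mm diameter, 85 mm tall, origin under its centre, a bystander to leave alone
- cap: loose white bottle cap, 32 mm diameter, 13 mm high, origin under its centre, a bystander to leave alone
- jar: glass jar with blue lid, 60 mm diameter, 90 mm tall, origin under its centre, a bystander to leave alone
- tipbox: closed blue pipette-tip box 85 x 120 x 50 mm, origin under its centre, a bystander to leave alone
- pipette: white pipette lying on the bench, 250 mm long along its x, 22 mm thick, origin under its middle, a bystander to leave alone
Things that resemble listed ones, but are neither listed nor needed, are in the scene too. Leave any pink look-alike of the part that bears collar_c_mid alone.

How it is judged (in metres and radians):
On the way:
1. the collar from the bench pad is on the cone, level and centred, pressed down to its stop, with the follower at its mark (((value of joint follower between 0.01 and 0.018 m and distance of each of collar_b_mid, collar_c_mid from where it was at the start of the episode below 0.02 m and horizontal distance between each of collar_a_mid, collar_b_mid, collar_c_mid and pad above 0.08 m and z of collar_a_mid in the frame of gauge between 0.075 and 0.083 m and horizontal distance between collar_a_mid and gauge below 0.004 m and angle between collar_a_mid's own z axis and vertical below 0.12 rad) or (value of joint follower between 0.024 and 0.032 m and distance of each of collar_a_mid, collar_c_mid from where it was at the start of the episode below 0.02 m and horizontal distance between each of collar_a_mid, collar_b_mid, collar_c_mid and pad above 0.08 m and z of collar_b_mid in the frame of gauge between 0.061 and 0.069 m and horizontal distance between collar_b_mid and gauge below 0.004 m and angle between collar_b_mid's own z axis and vertical below 0.12 rad) or (value of joint follower between 0.038 and 0.046 m and distance of each of collar_a_mid, collar_b_mid from where it was at the start of the episode below 0.02 m and horizontal distance between each of collar_a_mid, collar_b_mid, collar_c_mid and pad above 0.08 m and z of collar_c_mid in the frame of gauge between 0.047 and 0.055 m and horizontal distance between collar_c_mid and gauge below 0.004 m and angle between collar_c_mid's own z axis and vertical below 0.12 rad))), for 0.2 s.
At the end, for the whole second after the job is handed in: The collar from the bench pad lies flat, free and at rest in the bay whose pips match its bore's mark (26 mm: 1, 30: 2, 34: 3), within 15 mm along and 20 mm across of the bay's centre; the follower is within 4 mm of that mark; no collar is on the pad; spares within 20 mm of their start (((value of joint follower between 0.01 and 0.018 m and distance of each of collar_b_mid, collar_c_mid from where it was at the start of the episode below 0.02 m and horizontal distance between each of collar_a_mid, collar_b_mid, collar_c_mid and pad above 0.08 m and x of collar_a_mid in the frame of bay1 between -0.015 and 0.015 m and y of collar_a_mid in the frame of bay1 between -0.02 and 0.02 m and z of collar_a_mid in the frame of bay1 between 0.008 and 0.014 m and angle between collar_a_mid's own z axis and vertical below 0.06 rad and linear speed of collar_a below 0.02 m/s) or (value of joint follower between 0.024 and 0.032 m and distance of each of collar_a_mid, collar_c_mid from where it was at the start of the episode below 0.02 m and horizontal distance between each of collar_a_mid, collar_b_mid, collar_c_mid and pad above 0.08 m and x of collar_b_mid in the frame of bay2 between -0.015 and 0.015 m and y of collar_b_mid in the frame of bay2 between -0.02 and 0.02 m and z of collar_b_mid in the frame of bay2 between 0.008 and 0.014 m and angle between collar_b_mid's own z axis and vertical below 0.06 rad and linear speed of collar_b below 0.02 m/s) or (value of joint follower between 0.038 and 0.046 m and distance of each of collar_a_mid, collar_b_mid from where it was at the start of the episode below 0.02 m and horizontal distance between each of collar_a_mid, collar_b_mid, collar_c_mid and pad above 0.08 m and x of collar_c_mid in the frame of bay3 between -0.015 and 0.015 m and y of collar_c_mid in the frame of bay3 between -0.02 and 0.02 m and z of collar_c_mid in the frame of bay3 between 0.008 and 0.014 m and angle between collar_c_mid's own z axis and vertical below 0.06 rad and linear speed of collar_c below 0.02 m/s))); the robot touches nothing.
It fails at once if the gauge is forced: total contact load on it over 70 N (the cone wedges; a push of up to 25 N stays below) (contact force between gauge and anything else above 70 N).
It fails at once if a collar is dropped (falls free faster than 0.8 m/s, some 3 cm) ((linear speed of collar_a above 0.8 m/s and contact force between the fingers and collar_a below 0.05 N) or (linear speed of collar_b above 0.8 m/s and contact force between the fingers and collar_b below 0.05 N) or (linear speed of collar_c above 0.8 m/s and contact force between the fingers and collar_c below 0.05 N)).
It fails at once if a bystander is moved by more than 20 mm or tipped (distance of any of bottle, cap, jar, tipbox, pipette from where it was at the start of the episode above 0.02 m or angle between any of bottle, jar's own z axis and vertical above 0.4 rad).
It also fails if it takes over 61 s, if anything falls off the work surface, if the arm or the gripper's body presses on something with over 40 N, if the wrist force passes 120 N, or if a joint passes its speed limit or range.

## Working session

There is one attempt and no reset: what is moved stays moved. The work goes in short steps, each a Python script; the robot and the scene stay as the last script left them, time stands still between calls to the robot, and variables do not carry over. Pictures are saved under pics/ and viewed, about 8 in all and at most 12, crops included, and the job is handed in when it is done.

```bash
ls; mkdir -p pics; python3 - <<'E'
from bench import *
import cv2,numpy as np
for n in("scene","top"):
    c=capture(n); cv2.imwrite(f"pics/{n}0.png",c["frame"][:,:,::-1])
    print(n,c["fx"],c["fy"],c["cx"],c["cy"],c["k1"]);print(np.round(c["cam_to_world"],3))
o=get_obs();print(o["time"],o["tcp_rot"],o["contact_force"],o["gripper_width"])
E
```

```text
pics
scene 363.13453032856097 363.13453032856097 318.9175050553524 200.98186646330024 0.007728127908233692
[[-8.79000e-01  3.47000e-01 -3.27000e-01  8.23807e+02]
 [ 4.77000e-01  6.26000e-01 -6.17000e-01  4.32571e+02]
 [-9.00000e-03 -6.98000e-01 -7.16000e-01  7.00900e+02]
 [ 0.00000e+00  0.00000e+00  0.00000e+00  1.00000e+00]]
top 386.6322111869075 386.6322111869075 320.4403009811654 198.3124774833526 0.007705631110174712
[[ 1.000000e-02 -9.800000e-01  1.970000e-01  3.207150e+02]
 [-1.000000e+00 -7.000000e-03  1.700000e-02 -1.156160e+02]
 [-1.600000e-02 -1.970000e-01 -9.800000e-01  1.178953e+03]
 [ 0.000000e+00  0.000000e+00  0.000000e+00  1.000000e+00]]
0.1 [ 9.93911619e-01  1.10177841e-01  1.74904038e-05 -7.33068116e-04] [-0.07663766 -0.5004596   0.46978271] 91.99094338632882
```

View pics/scene0.png

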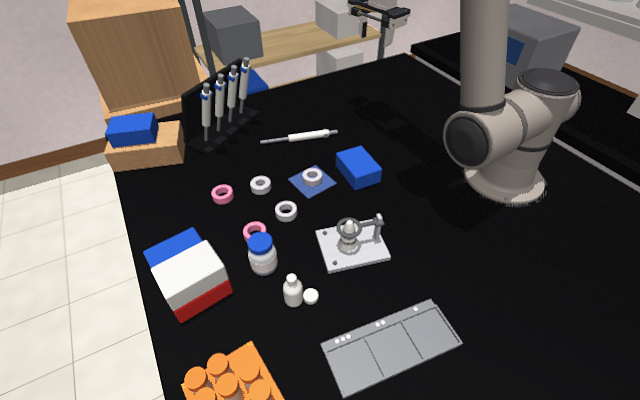

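View pics/top0.png

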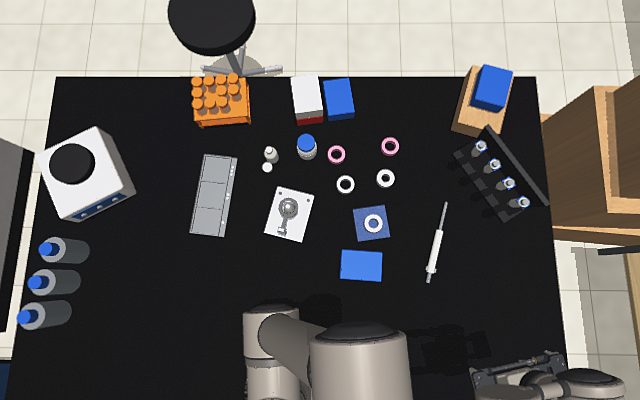

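The scene view shows the collar on the blue pad at (312,177), with plain spares at (260,184) and (286,210). The pink rings at (222,194) and (255,231) are look-alikes. The gauge is at (350,240) and the tray at (392,347). In the top view the pad collar is at (373,223), the cone at (289,207) and the tray at (213,195). I'll measure these next.

```bash
cat > h.py <<'E'
from bench import *
import cv2,numpy as np
def ray(c,u,v):
    K=np.array([[c["fx"],0,c["cx"]],[0,c["fy"],c["cy"]],[0,0,1.]])
    p=cv2.undistortPoints(np.array([[[u,v]]],float),K,np.array([c["k1"],0,0,0]))[0,0]
    T=np.array(c["cam_to_world"]);return T[:3,3],T[:3,:3]@[p[0],p[1],1]
def onz(c,u,v,z):
    o,d=ray(c,u,v);return (o+d*(z-o[2])/d[2])[:2]
def proj(c,P):
    T=np.linalg.inv(np.array(c["cam_to_world"]));q=T[:3,:3]@P+T[:3,3];x,y=q[:2]/q[2];s=1+c["k1"]*(x*x+y*y)
    return np.array([c["fx"]*x*s+c["cx"],c["fy"]*y*s+c["cy"]])
def rect(c,m,box,z,z0=None):
    """largest blob in box -> world min-area rectangle at height z (contour points cast on the plane)"""
    x0,y0,x1,y1=box;k=np.zeros(m.shape,np.uint8);k[y0:y1,x0:x1]=m[y0:y1,x0:x1]
    ct=max(cv2.findContours(k,cv2.RETR_EXTERNAL,cv2.CHAIN_APPROX_NONE)[0],key=cv2.contourArea)
    w=np.array([onz(c,*p[0],z) for p in ct],np.float32)
    return cv2.minAreaRect(w),w
E
python3 - <<'E'
from h import *
C={n:capture(n) for n in("top","scene")}
for n,bx in(("top",dict(pad=(350,200,395,245),gauge=(258,180,318,248),tray=(185,150,242,242))),("scene",dict(pad=(285,160,340,200),gauge=(310,212,395,275),tray=(315,295,468,400)))):
    c=C[n];f=c["frame"].astype(int);m=((f.max(2)>65)*255).astype(np.uint8)
    for k,b in bx.items():
        r,w=rect(c,m,b,{"pad":1,"gauge":14,"tray":10}[k]);print(n,k,np.round(cv2.boxPoints(r)).tolist(),np.round(r[0],1),np.round(r[1],1),r[2])
    # collar top: bright low-saturation within pad
    b=bx["pad"];s=(f.max(2)-f.min(2)<45)&(f.max(2)>110);q=np.zeros_like(m);q[b[1]:b[3],b[0]:b[2]]=s[b[1]:b[3],b[0]:b[2]]*255
    ct=max(cv2.findContours(q,cv2.RETR_EXTERNAL,cv2.CHAIN_APPROX_NONE)[0],key=cv2.contourArea)
    x,y,wd,h=cv2.boundingRect(ct);print(n,"collar",x,y,wd,h,onz(c,x+wd/2-.5,y+h/2-.5,22))
a=[cv2.resize(C["top"]["frame"][145:250,185:325],None,fx=4,fy=4,interpolation=2),cv2.resize(C["scene"]["frame"][205:285,300:400],None,fx=5,fy=5,interpolation=2)]
cv2.imwrite("pics/c1.png",a[0][:,:,::-1]);
b=cv2.resize(C["scene"]["frame"][150:290,240:400],None,fx=5,fy=5,interpolation=2)[:600]
b=cv2.resize(C["scene"]["frame"][155:275,240:400],None,fx=5,fy=5,interpolation=2);cv2.imwrite("pics/c2.png",b[:,:,::-1])
E
```

```text
top pad [[425.0, -208.0], [440.0, -308.0], [541.0, -292.0], [526.0, -192.0]] [ 483.  -250.1] [102.6 101. ] 8.656320571899414
top gauge [[419.0, -39.0], [566.0, -77.0], [596.0, 41.0], [449.0, 78.0]] [507.7   0.7] [121.1 152.2] 75.74057006835938
top tray [[434.0, 197.0], [687.0, 168.0], [700.0, 277.0], [447.0, 306.0]] [567.2 237. ] [109.5 254.7] 83.37187194824219
top collar 364 214 19 19 [ 478.54003334 -254.03153833]
scene pad [[424.0, -208.0], [440.0, -312.0], [542.0, -297.0], [526.0, -193.0]] [ 482.9 -252.3] [103.3 105. ] 8.487763404846191
scene gauge [[391.0, -53.0], [563.0, -97.0], [599.0, 47.0], [428.0, 91.0]] [495.1  -2.9] [148.9 177.4] 75.63467407226562
scene tray [[435.0, 201.0], [689.0, 173.0], [701.0, 278.0], [447.0, 306.0]] [568.1 239.3] [106.1 255.1] 83.69666290283203
scene collar 302 168 20 19 [ 486.95184699 -244.76785258]
```

View pics/c1.png

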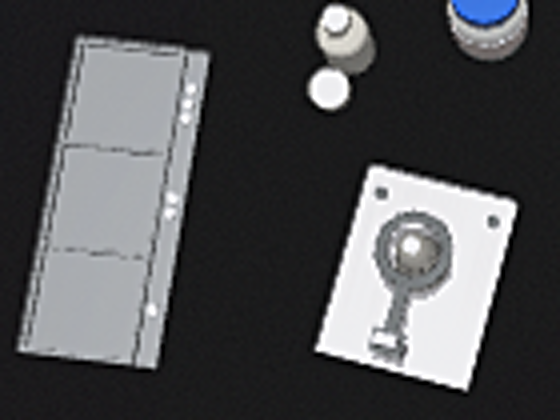

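View pics/c2.png

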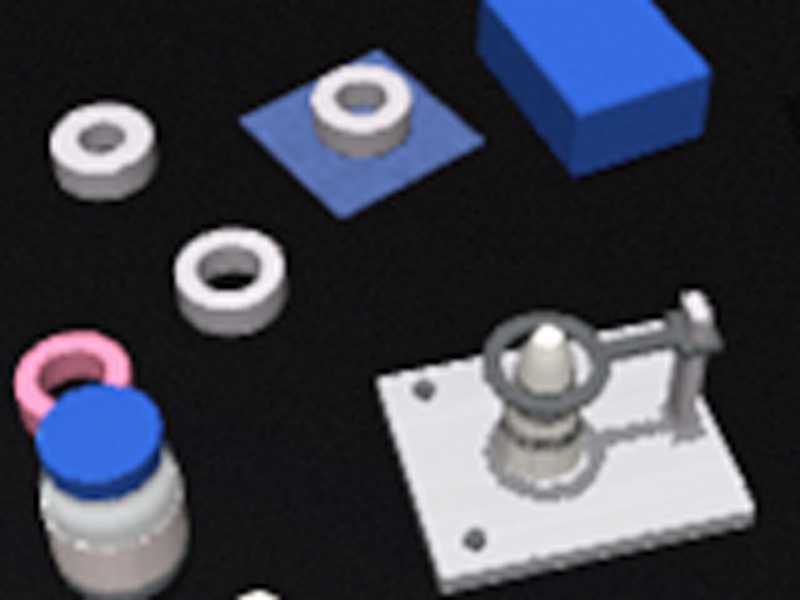

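The crops confirm the pick: the only plain collar on the blue pad is at scene (312,175). Spares are off the pad at (260,184) and (286,210), and the pink one is behind the jar. One, two and three pips run from the robot side of the tray outwards. The follower arm and post point back towards the robot. One last measurement (collar top face and cone tip), then the pick.

```bash
cat >> h.py <<'E'
def tri(A,B):
    M=[];b=[]
    for o,d in(A,B):
        d=d/np.linalg.norm(d);P=np.eye(3)-np.outer(d,d);M.append(P);b.append(P@o)
    x=np.linalg.solve(M[0]+M[1],b[0]+b[1]);return x,[np.linalg.norm(P@(x-o)) for P,(o,d) in zip(M,(A,B))]
def q(yaw): return [np.cos(yaw/2),np.sin(yaw/2),0,0]
def topface(c,g,z,r=32):
    """centre of bright collar top face near world guess g at height z: outline cast on plane, enclosing fit to bright pixels"""
    f=c["frame"].astype(int);u,v=proj(c,np.array([*g,z]));k=np.zeros(f.shape[:2],np.uint8)
    k[int(v)-16:int(v)+17,int(u)-16:int(u)+17]=1
    v_=f.min(2)*k;s=(v_>0.80*np.percentile(v_[k>0],97)).astype(np.uint8)
    ct=max(cv2.findContours(s,cv2.RETR_EXTERNAL,cv2.CHAIN_APPROX_NONE)[0],key=cv2.contourArea)
    w=np.array([onz(c,*p[0],z) for p in ct],np.float32);e=cv2.fitEllipse(w);return e
E
python3 - <<'E'
from h import *
C={n:capture(n) for n in("top","scene")}
for n in C: print(n,[np.round(x,1) for x in topface(C[n],(483,-251),23)])
for n,(u,v) in dict(top=(287.7,206.2),scene=(349.2,220.8)).items(): print(n,onz(C[n],u,v,92))
x,e=tri(ray(C["top"],287.7,206.2),ray(C["scene"],349.2,220.8));print("tip",x,e)
for g in((517.4,-1.8),):
  for n in C: print(n,proj(C[n],np.array([*g,92])))
yg=-.2497
for p in((483,-251),(517.4,-1.8),(487,257),(650,238)):
  print(p,ik([*p,150],q(yg)))
E
```

```text
top [array([ 478.4, -254.1]), array([50.4, 50.7]), np.float64(175.7)]
scene [array([ 481.3, -254.1]), array([51.7, 52.7]), np.float64(126.0)]
top [515.48730555  -3.03639016]
scene [515.90605583  -5.50568591]
tip [515.96134853  -3.78760944  93.47951127] [np.float64(0.9482438462721928), np.float64(0.9482438462723087)]
top [287.28627496 205.53889146]
scene [349.50952731 222.15060934]
(483, -251) [-6.20080733e-01  4.49246161e-01  1.58343564e+00 -4.44089210e-16
  1.10891085e+00  1.20041559e+00]
(517.4, -1.8) [-1.51681332e-01  4.04181169e-01  1.65838508e+00 -4.44089210e-16
  1.07902640e+00  1.66881499e+00]
(487, 257) [ 3.46383910e-01  4.59887761e-01  1.56540002e+00 -4.44089210e-16
  1.11630487e+00  2.16688024e+00]
(650, 238) [ 2.40394982e-01  7.13159468e-01  1.10395828e+00 -4.44089210e-16
  1.32447490e+00  2.06089131e+00]
```

```bash
python3 - <<'E'
from h import *
Q=q(-.2497)
goto([480.5,-254,80],Q)
servo_line([480.5,-254,10],velocity=100)
print(get_obs()["contact_force"])
gripper_to(50,15)
o=get_obs();print(o["time"],o["gripper_width"],o["tcp_pos"],o["contact_force"])
servo_line([480.5,-254,130],velocity=150)
goto([516,-3,130],Q)
o=get_obs();print(o["time"],o["gripper_width"],o["tcp_pos"],o["contact_force"])
C={n:capture(n) for n in("top","scene")}
a=cv2.resize(C["top"]["frame"][180:255,260:400],None,fx=4,fy=4,interpolation=2)
b=cv2.resize(C["scene"]["frame"][165:275,285:425],None,fx=4,fy=4,interpolation=2)[:300+140]
cv2.imwrite("pics/d1.png",np.vstack([a[:150],b])[:,:,::-1])
E
```

```text
[0.55811581 0.32280647 0.33844328]
3.5417 55.37445344133675 [ 480.57621882 -254.04675791   10.12468198] [0.51993211 0.84685323 1.16276999]
5.4833 55.18238273340688 [516.09736096  -3.85456167 129.73886957] [-0.50796975  0.13712308 -0.91226013]
```

View pics/d1.png

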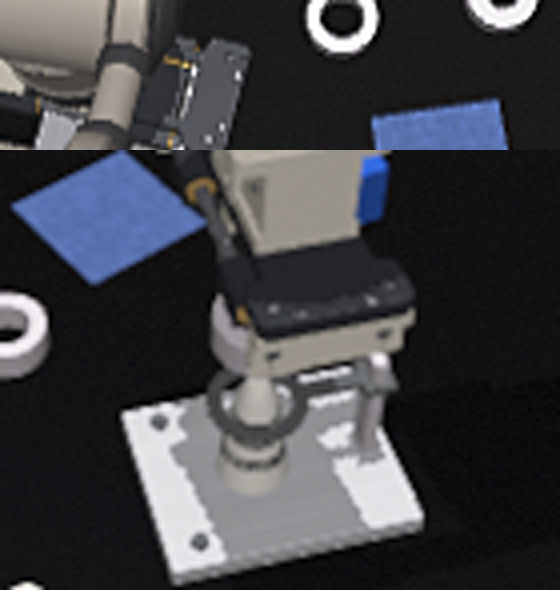

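The picture shows the collar held level above the cone, and the pad is empty. Next I slide it on with a force limit.

```bash
python3 - <<'E'
from h import *
servo_line([516,-3,100],velocity=100)
dwell(.1);o=get_obs();print(o["tcp_pos"],o["contact_force"])
for i in range(3):
    r=servo_line([516,-3,47],velocity=25,contact_N=9)
    o=get_obs();print(r,o["time"],np.round(o["tcp_pos"],1),np.round(o["contact_force"],1),np.round(o["ft_torque"],2))
    break
E
```

```text
[516.5007803   -3.37250225 100.5998517 ] [-0.86616771  0.09135322 -1.20649416]
True 7.3667 [517.7  -2.5  70.1] [ 1.7  1.2 -0.9] [ 0.26 -0.38 -0.09]
```

```bash
python3 - <<'E'
from h import *
def s(t):
    o=get_obs();print(t,round(o["time"],2),np.round(o["tcp_pos"],1),np.round(o["contact_force"],1),round(o["gripper_width"],1))
gripper_to(70); s("open")
p=[517.5,-2.5]
servo_line([*p,97],velocity=80); gripper_to(40,15); dwell(.1); s("up")
r=servo_line([*p,55],velocity=25,contact_N=12); s(r)
dwell(.2); s("hold")
E
```

```text
open 7.87 [517.1  -2.6  70.4] [ 0.1  0.9 -0.5] 70.1
up 9.14 [517.5  -2.5  97. ] [-0.2  0.  -0. ] 39.9
True 10.07 [517.9  -2.1  76.8] [ 0.2 -0.   1.9] 39.8
hold 10.27 [517.8  -2.2  76.8] [0.8 0.  1.1] 39.9
```

Collar top is at 76.8, so the underside is at about 54.8. That fits mark 2. I'll press once more to confirm, then look.

```bash
python3 - <<'E'
from h import *
def s(t):
    o=get_obs();print(t,round(o["time"],2),np.round(o["tcp_pos"],1),np.round(o["contact_force"],1),round(o["gripper_width"],1))
p=[517.,-2.5]
r=servo_line([*p,60],velocity=20,contact_N=13); s(r); dwell(.3); s("hold")
servo_line([*p,140],velocity=150); goto([440,-150,200],q(-.2497)); s("up")
C={n:capture(n) for n in("top","scene")}
for n in C:
  try: print(n,[np.round(x,1) for x in topface(C[n],(516.5,-3),76)])
  except Exception as e: print(e)
a=cv2.resize(C["top"]["frame"][180:245,255:325],None,fx=6,fy=6,interpolation=2)
b=cv2.resize(C["scene"]["frame"][205:275,310:395],None,fx=4.6,fy=4.6,interpolation=2);b=cv2.resize(b,(int(b.shape[1]*390/b.shape[0]),390))
cv2.imwrite("pics/d2.png",np.hstack([a[:390,:320],b])[:,:800,::-1])
E
```

```text
True 10.54 [517.9  -2.2  76.7] [-0.8 -0.2  5.6] 39.8
hold 10.84 [517.9  -2.2  76.7] [0.3 0.7 6.6] 40.3
up 12.16 [ 439.9 -149.4  199.1] [ 0.8 -0.2  0. ] 39.7
top [array([523. ,   1.9]), array([ 87. , 108.1]), np.float64(59.2)]
scene [array([5.227e+02, 2.000e-01]), array([49.1, 82.7]), np.float64(103.6)]
```

View pics/d2.png

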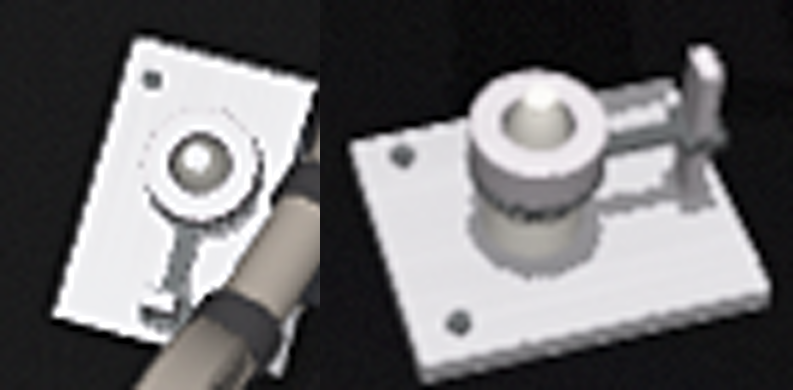

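The picture shows the collar level and concentric on the cone, with the follower directly under it around mid-post. Both presses stopped at 76.7–76.8, so the reading is mark 2 and the collar goes in bay 2. Now I lift it off and move it.

```bash
python3 - <<'E'
from h import *
def s(t):
    o=get_obs();print(t,round(o["time"],2),np.round(o["tcp_pos"],1),np.round(o["contact_force"],1),round(o["gripper_width"],1))
Q=q(-.2497)
gripper_to(78); goto([517.2,-2.5,125],Q)
r=servo_line([517.2,-2.5,66.5],velocity=80,contact_N=10); s(r)
gripper_to(50,20); s("grip")
servo_line([517.2,-2.5,140],velocity=60); s("lift")
B=(568.4,247.8)
goto([*B,70],q(-.115)); s("bay")
servo_line([*B,22],velocity=80)
r=servo_line([*B,13],velocity=15,contact_N=4); s(r)
C={n:capture(n) for n in("top","scene")}
a=cv2.resize(C["top"]["frame"][145:245,185:325],None,fx=4,fy=4,interpolation=2)
b=cv2.resize(C["scene"]["frame"][205:400,300:480],None,fx=2.05,fy=2.05,interpolation=2)
cv2.imwrite("pics/d3.png",np.hstack([a[:399],b[:399]])[:,:800,::-1]);print(a.shape,b.shape)
E
```

```text
False 14.69 [517.6  -2.7  66.9] [ 0.1  0.1 -1.1] 77.9
grip 15.2 [517.6  -2.   66.8] [0.3 4.5 2.5] 54.9
lift 16.57 [516.9  -2.5 139.6] [-0.2 -0.7 -2.2] 54.9
bay 17.61 [568.7 246.7  70.3] [-0.1 -0.7 -1. ] 54.9
True 18.82 [568.6 247.9  16.3] [-1.  -0.   4.9] 54.7
(400, 560, 3) (400, 369, 3)
```

View pics/d3.png

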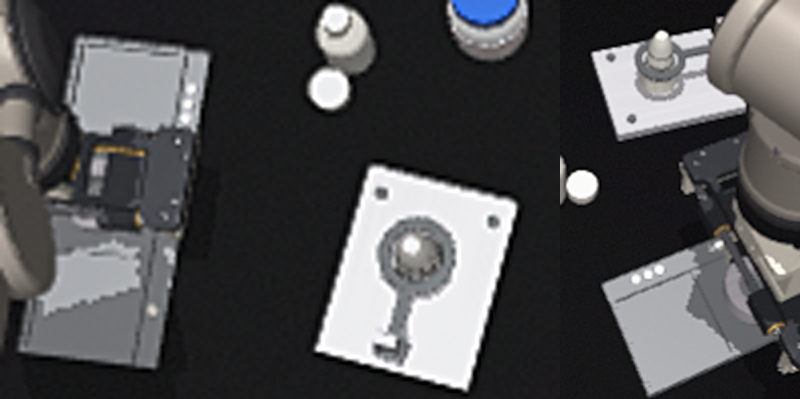

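Contact came at TCP 16.3, so the underside is at about 4.3, on the bay floor. The picture shows the gripper over the two-pip bay and the follower still down on the cone. I'll release and check.

```bash
python3 - <<'E'
from h import *
gripper_to(66); dwell(.1)
servo_line([568.4,247.8,110],velocity=120)
goto([430,-200,250],q(-.2497))
dwell(.3);o=get_obs();print(o["time"],o["contact_force"])
C={n:capture(n) for n in("top","scene")}
ex=np.array([np.cos(.115),-np.sin(.115)]);ey=np.array([ex[1]*-1,ex[0]])
for n in C:
  f=C[n]["frame"].astype(int);print(n,[np.round(x,1) for x in topface(C[n],(568.4,247.8),26)])
a=cv2.resize(C["top"]["frame"][145:245,185:325],None,fx=4,fy=4,interpolation=2)
b=cv2.resize(C["scene"]["frame"][205:400,300:480],None,fx=2.05,fy=2.05,interpolation=2)
cv2.imwrite("pics/d4.png",np.hstack([a[:399,:430],b[:399]])[:,:800,::-1])
# follower ring height: dark ring centre from both views
E
```

```text
22.4917 [ 0.08419641  0.17960053 -0.08648488]
top [array([566.8, 247.7]), array([51.6, 53. ]), np.float64(5.0)]
scene [array([568.3, 247.5]), array([53. , 53.6]), np.float64(107.9)]
```

View pics/d4.png

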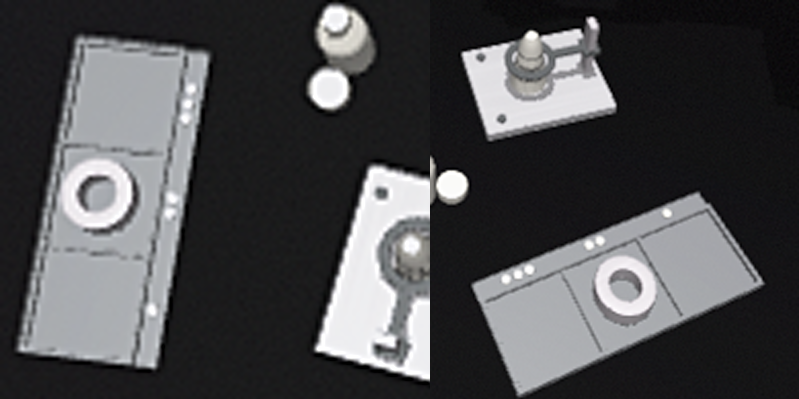

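Both views put the collar flat at (567–568, 248), within 2 mm of the bay 2 centre. The follower ring is still down on the cone, the pad is empty and nothing touches the gripper. Handing in.

```bash
python3 -c "
from bench import *
hand_in()"
```

```text
the job is handed in; nothing more can be done
```

I gauged the pad collar, read mark 2 (30 mm bore), set it down in the two-pip bay and handed the job in at about 22.5 s; the verdict isn't reported.

- **Gauging:** The first gripped push stopped high, with the underside at about 61 mm. I let the collar go so it could centre itself, then pressed on its rim with the fingers part-open. Two presses, with force limits of 12 and 13 N, stopped at 54.8 and 54.7 mm, against 54 mm for mark 2. In the picture it sat level and centred on the cone.
- **Placing:** I lifted it off and lowered it until it touched the floor of bay 2. Both cameras then put it flat within about 2 mm of my measured bay centre.
- **Last checks:** The follower still looked down on the cone after the lift. I didn't measure its height separately, so that figure comes from the press stops. The tool force was near zero after backing away.
- **Not checked:** I didn't re-measure the spares and bystanders. The last picture showed only the bottle and cap, and those were unmoved.
- **Disagreement:** My automatic centre fit failed while the collar was on the white gauge plate, because the collar blended into it. I judged that step by eye and by the stop height.

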